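# Feed a strip into the laser cutter and hold its sprung lid at the index

### The job

With the laser cutter's lid still shut, feed the basswood strip from the infeed tray through the front slot until it is fully home against the stop inside. Then lift the lid by its handle against the hinge spring until the lid's pointer meets the index clamp on the side quadrant, without swinging it well past, so the extractor still catches the fumes while I reach in and pin the strip. The lid drops shut if let go, so finish still holding it steady there by the handle, and leave the index and everything else on the bench where it is.

Things in the scene. Friction and masses are not known exactly. Their poses are not given: they have to be found in the camera images.
- cutter: Compact desktop laser cutter, grey case 340 deep x 380 wide x 100 mm high, white-framed lid, fixed to the bench. Origin: centre of its underside, on the bench. x axis from its front (tray, feed slot, lid handle) to its rear (hinge; extraction filter 200 mm high behind), z up; front face at x = -170 mm. Bed, slot sill and tray are all 45 mm above the bench.
- slot (a point): Middle of the feed slot's sill at the front face, 45 mm above the bench. Slot 72 mm wide, 24 high; two 20 mm high cheeks flare out 38 mm in front of it (mouth about 105 mm wide); inside, guide rails 72 mm apart run to the stop. The steel infeed tray, 150 mm wide, centred on the slot, reaches 370 mm out from the front.
- stop (a point): Middle of the stop bar's face inside the case, at the strip's half thickness; 190 mm behind the front face. A strip is home when its nose touches it.
- strip: Loose basswood strip, 340 long x 56 wide x 10 mm thick, about 80 g, lying flat on the infeed tray with its nose 15 to 50 mm short of the slot, a little askew. Origin: centre of its underside; its x axis runs along it, towards the slot. When it is home 150 mm of it still sticks out of the front.
- strip_nose (a point): Middle of the strip's leading end (the one that goes in), at half thickness.
- strip_tail (a point): Middle of the strip's trailing end, at half thickness.
- lid (a joint): Opening angle of the lid, rad: 0 shut (as at the start), growing as it opens, 1.2 at most. A 325 mm deep frame 45 mm thick with a clear window, hinged along the cutter's rear edge; a spring and its weight of about 0.9 kg pull it shut: the lift needed at the handle is about 8 N when shut, 11 N at 0.5 rad.
- lid_hinge (a point): Middle of the hinge line, which runs along the cutter's y axis, 155 mm behind the cutter's centre and 100 mm above the bench.
- lid_handle (a point): The lid's steel bar handle: round bar 12 mm thick, 110 mm long, parallel to the cutter's y axis, its centre 45 mm ahead of the lid's front face on two end posts, 370 mm from the hinge line; shut, it is 130 mm above the bench and the lid's top 145 mm. This point: middle of the bar (lid_handle_bar in the rules). It turns with the lid.
- pointer_tip (a point): Tip of the thin steel pointer on the lid's side (the cutter's -y side, facing away from the robot), 205 mm from the hinge line, level with it when the lid is shut. It moves up with the lid.
- index_mark (a point): Tip of the small dark index clamp on the steel quadrant band on the same side, also 205 mm from the hinge line: the pointer tip comes here when the lid is at the wanted angle (between 0.28 and 0.5 rad). x axis towards the hinge line, z axis along the arc in the opening direction. It stays put unless pushed.
- glue_bottle: Yellow glue bottle, 44 mm across, 150 mm tall, standing beside the tray; origin under its centre. Not to be disturbed.
- clear_cup: Clear plastic cup, 72 mm across, 100 mm tall, standing beside the tray; origin under its centre. Not to be disturbed.
- block_a: Wooden block 55 x 30 x 18 mm beside the tray. Not to be disturbed.
- block_b: Wooden block of the same size beside the tray. Not to be disturbed.
- block_c: Wooden block of the same size beside the tray. Not to be disturbed.

How it is judged:
By the outcome, as a careful person would: the job done as asked, in the order asked, and still so for the second after the job is handed in, while the arm keeps its last pose, push and grip.
It also fails if it takes over 50 s, if anything falls off the work surface, if the arm or the gripper's body presses on something with over 40 N, if the wrist force passes 120 N, or if a joint passes its speed limit or range.

### The arm

A 6-joint arm with a two-finger parallel gripper is mounted at the origin on the work surface. World frame = base frame: x ahead of the robot, y to its left, z up, the work surface at z = 0. Lengths are in m, angles in rad, forces in N, time in s.
With the tool pointing down it reaches from about 0.275 to 0.775 m from the base axis. Payload 14.6 kg.
Tool frame: the origin (TCP) lies midway between the tips of the shut fingers; the grasp point (between the pads) lies robot.tcp_to_grasp behind it (robot.tcp_to_grasp is the distance from the TCP to the grasp point, in m); x points along the fingers, z is the direction in which the jaws open and shut, and the axes are right-handed (so a half turn about x gives the same grasp; the last joint's range is limited). The gripper opens to 85 mm and grips with 20 to 120 N. Pads are 22 mm wide; open, the fingers measure 114 mm over their backs; the gripper's body (76 mm by 85 mm) begins 54 mm behind the grasp point. The pads swing forward as they close: fully open they stand 13 mm farther back than shut.
Start: joints at [1.031, 0.263, -0.048, 1.259, 0, 1.415], TCP at [0.197, 0.487, 0.231] pointing down, gripper open.
Joint ranges: [-2.65, 2.65], [-0.89, 1.7], [-1.18, 1.37], [-2.13, 2.11], [-1.35, 1.29], [-3.14, 3.14]. Speed limits (rad/s): [1.89, 1.89, 2.57, 2.79, 3.14, 3.14].

### API

Orientations are given as a rotation vector (axis times angle).
In Python, from bench import robot, eoat, kin, status, read_camera, models gives the robot as it stands. The module is installed in compiled form; this text tells all that it offers. Calls block until the motion is done:
- robot.goto(position, orientation): joint-space move of the TCP to a pose.
- robot.line_to(position, velocity=0.15, rot=None, threshold=None): straight line of the TCP; rot=None keeps the orientation; velocity is the mean speed in m/s. With threshold (N) it stops when the force on the tool has changed by that much, and returns True; else False.
- robot.set_joints(angles): joint-space move.
- eoat.grip(opening): opening from 0.0 (shut) to 1.0 (fully open); the grip force is fixed at half the most; returns when the fingers have stopped.
- robot.wait(seconds).
- kin.ik(position, orientation): joint angles nearest the present ones, or None.
- status.sense(): the state.
- read_camera(name): name is "scene" or "top" or "wrist"; returns a dict with "color" (480x640x3 uint8, red, green, blue), "depth" (480x640 float32, m along the optical axis (not along the pixel's ray), 0 where there is no reading), "camera_matrix" (3x3 intrinsics, pixels), "T" (4x4, takes a point from camera to world coordinates); the wrist camera has in their place "mount" (4x4, takes a point from camera to tool coordinates, whose origin is the TCP and whose axes are the tool frame's). Camera axes: x right, y down, z forward; pixel columns grow to the right and rows downward; lengths in m; the calibration is good to about 2 mm. A picture is of the moment at which its call begins: read the wrist's pose just before it.
A pose or a line that the arm cannot do raises robot.IKError and nothing moves.
- robot.close_job(): hands the job in, once; it reports no verdict.
Trained networks look in the newest picture that a camera, given by its name, has taken for a name from the list of things; names that differ only in an ending like _2 or _b are one class to them, and where a whole thing is asked for, a point or a joint stands for the part that bears it (a point fixed in the world has none). Each returns a list of dicts, best first, with "p" (0 to 1); they miss things now and then, are a little off and sometimes report something else, mostly with a low value. They report only what shows in the picture. A call takes as long as a camera call.
- models.search_frame(thing, camera): "location" ([column, row] in pixels, amid what is visible of it).
- models.landmark_of(thing, camera): "location" ([column, row] in pixels: a listed point, or the origin of a listed thing).
The state is a dict: "time_s": time; "joint_positions": joint angles; "dq": joint speeds; "effort": joint torques, N m; "ee_pos": TCP position; "tcp_rot": TCP orientation; "contact_force": force on the tool from outside, world axes, zero at the start; "ft_torque": the same for the moment, N m; "opening": opening from 0.0 (shut) to 1.0 (fully open).
Only numpy, scipy, OpenCV 4.12 (cv2) and the standard library are available. Lean on these libraries where they do the work, as an engineer would, in place of code of your own. Each camera call takes 0.05 s, during which the arm holds its last target.

## Working session

There is one attempt and no reset: what is moved stays moved. The work goes in short steps, each a Python script; the robot and the scene stay as the last script left them, time stands still between calls to the robot, and variables do not carry over. Pictures are saved under pics/ and viewed, and the job is handed in when it is done.

```bash
mkdir -p pics
cat > h.py <<'E'
import numpy as np, cv2
from bench import robot, eoat, kin, status, read_camera, models
from scipy.spatial.transform import Rotation as R
def cam(name):
    s=status.sense(); c=read_camera(name)
    if 'T' not in c:
        T=np.eye(4);T[:3,:3]=R.from_rotvec(s['tcp_rot']).as_matrix();T[:3,3]=s['ee_pos'];c['T']=T@c['mount']
    return c
def save(c,f): cv2.imwrite('pics/'+f,c['color'][:,:,::-1])
def px(c,u,v,z=None):
    K=c['camera_matrix'];T=c['T'];r=np.array([(u-K[0,2])/K[0,0],(v-K[1,2])/K[1,1],1.])
    if z is None:
        d=np.median(c['depth'][int(v)-1:int(v)+2,int(u)-1:int(u)+2]);return T[:3,:3]@(r*d)+T[:3,3]
    w=T[:3,:3]@r; return T[:3,3]+w*(z-T[2,3])/w[2]
E
python3 - <<'E'
from h import *
s=status.sense();print(s['time_s'],s['ee_pos'],s['tcp_rot'],robot.tcp_to_grasp)
for n in ['scene','top']:
    c=cam(n);save(c,n+'0.png');print(n,c['T'].round(3).tolist(),c['camera_matrix'][0].round(1))
    for t in ['slot','stop','strip_nose','strip_tail','lid_hinge','lid_handle','pointer_tip','index_mark','cutter','strip']:
        L=models.landmark_of(t,n)
        for d in L[:2]:
            print(t,np.round(d['location'],1),round(d['p'],2),px(c,*d['location']).round(3))
E
```

```text
0.0 [0.19693728 0.48636009 0.23083124] [-0.92178789  1.36797405  0.92098344] 0.0187
scene [[0.49, 0.75, -0.445, 1.088], [0.872, -0.418, 0.255, -0.264], [0.005, -0.513, -0.859, 1.074], [0.0, 0.0, 0.0, 1.0]] [606.4   0.  320.7]
slot [314.4 256.4] 0.69 [0.577 0.016 0.046]
strip_nose [305.9 258.7] 0.79 [ 0.572 -0.     0.042]
strip_nose [268.8 387.1] 0.44 [ 0.756 -0.176  0.017]
strip_tail [140.6 353.1] 0.65 [ 0.598 -0.35   0.043]
strip_tail [177.6 275.4] 0.63 [ 0.468 -0.231  0.014]
lid_handle [288.8 247.1] 0.57 [ 0.582 -0.039  0.135]
pointer_tip [428.5 290.3] 0.68 [0.76  0.151 0.086]
index_mark [452.2 263. ] 0.59 [0.748 0.203 0.124]
cutter [225.1 242.9] 0.74 [ 0.453 -0.12   0.027]
strip [228.9 302.3] 0.75 [ 0.59  -0.172  0.055]
top [[0.008, -0.995, 0.098, 0.462], [-1.0, -0.007, 0.002, 0.016], [-0.001, -0.098, -0.995, 1.177], [0.0, 0.0, 0.0, 1.0]] [505.9   0.  318.6]
slot [322.5 243.3] 0.76 [0.566 0.009 0.144]
strip_tail [481.2 233.8] 0.76 [ 0.599 -0.345  0.056]
lid_hinge [246.  141.1] 0.3 [0.765 0.164 0.194]
lid_handle [344.4 238.7] 0.57 [ 0.577 -0.036  0.135]
pointer_tip [259.3 153.8] 0.97 [0.764 0.148 0.104]
index_mark [406.8 238.6] 0.65 [ 0.587 -0.179  0.054]
index_mark [247.  141.2] 0.55 [0.762 0.161 0.2  ]
cutter [249.8 254.5] 0.81 [0.542 0.158 0.142]
strip [408.7 236.1] 0.9 [ 0.593 -0.184  0.054]
```

View pics/scene0.png

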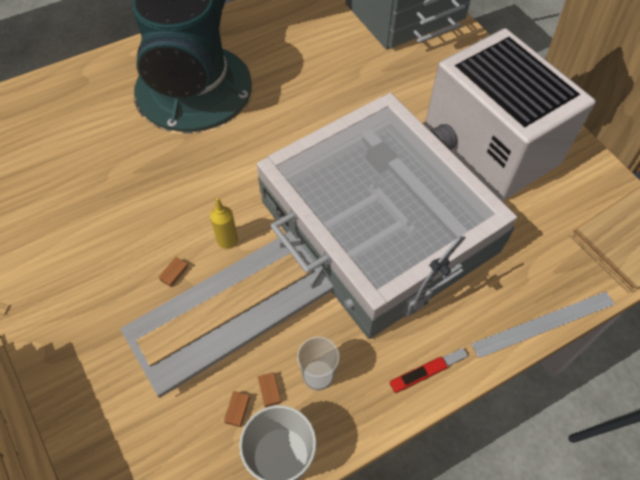

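View pics/top0.png

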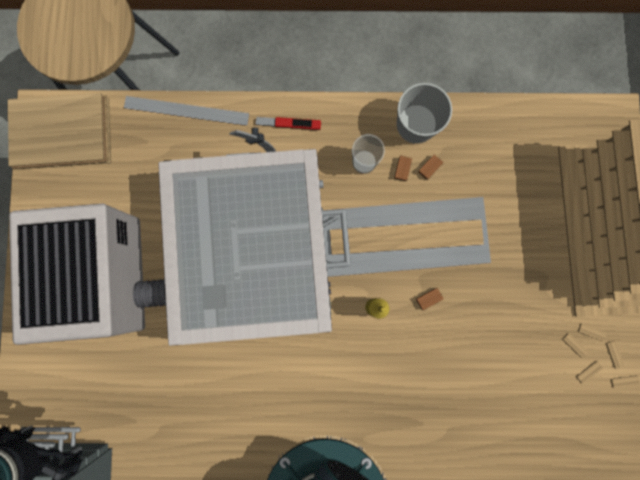

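The cutter's front faces -y, with the tray running out towards -y. In the top view the pointer and quadrant are at about (255,138), and the strip's tail is at (481,234). Next I'll zoom in on the key regions and fit the cutter pose from depth.

```bash
cat > a.py <<'E'
from h import *
c=cam('scene');i=c['color'][215:325,380:500,::-1];cv2.imwrite('pics/z1.png',cv2.resize(i,None,fx=6,fy=5.4,interpolation=cv2.INTER_CUBIC))
pts=[]
def cloud(c):
    v,u=np.mgrid[0:480,0:640];K=c['camera_matrix'];d=c['depth']
    P=np.stack([(u-K[0,2])/K[0,0]*d,(v-K[1,2])/K[1,1]*d,d],-1)@c['T'][:3,:3].T+c['T'][:3,3]
    P[d==0]=np.nan
    return P
for n in ['scene','top']:
    c=cam(n);P=cloud(c);m=(abs(P[...,2]-.145)<.008)&(P[...,1]>-.06)&(P[...,1]<.4)&(P[...,0]>.3)&(P[...,0]<.85)
    m=m.astype(np.uint8);k,l,st,_=cv2.connectedComponentsWithStats(m);j=1+np.argmax(st[1:,4])
    q=P[l==j][:,:2].astype(np.float32);r=cv2.minAreaRect(q);print(n,len(q),r,'z',np.median(P[l==j][:,2]));print(cv2.boxPoints(r))
    m=(abs(P[...,2]-.055)<.003)&(P[...,1]<-.02)&(P[...,1]>-.45)&(P[...,0]>.45)&(P[...,0]<.7)
    hsv=cv2.cvtColor(c['color'],cv2.COLOR_RGB2HSV); m&=hsv[...,1]>60
    m=m.astype(np.uint8);k,l,st,_=cv2.connectedComponentsWithStats(m);j=1+np.argmax(st[1:,4])
    q=P[l==j][:,:2].astype(np.float32);r=cv2.minAreaRect(q);print('strip',len(q),r);print(cv2.boxPoints(r))
c=cam('top');i=c['color'][110:290,220:500,::-1];cv2.imwrite('pics/z2.png',cv2.resize(i,None,fx=2.8,fy=2.8,interpolation=cv2.INTER_CUBIC))
E
python3 a.py
```

```text
scene 28904 ((0.5592129230499268, 0.17171533405780792), (0.38462087512016296, 0.3368462324142456), 5.3785576820373535) z 0.14240794795935702
[[ 0.35196197  0.32137054]
 [ 0.38353646 -0.0139926 ]
 [ 0.7664639   0.02206013]
 [ 0.7348894   0.35742328]]
strip 4294 ((0.5910212397575378, -0.183834508061409), (0.05872461199760437, 0.3258313834667206), 4.134196758270264)
[[ 0.5499903  -0.02345953]
 [ 0.57348037 -0.3484431 ]
 [ 0.6320522  -0.3442095 ]
 [ 0.6085621  -0.01922593]]
top 29461 ((0.5615096092224121, 0.17053179442882538), (0.3812909424304962, 0.335419625043869), 5.199273109436035) z 0.14251658761840313
[[ 0.35645068  0.3202753 ]
 [ 0.38684642 -0.01376427]
 [ 0.76656854  0.02078828]
 [ 0.7361728   0.35482785]]
strip 2734 ((0.5927610993385315, -0.19809696078300476), (0.055270321667194366, 0.29992735385894775), 4.194870948791504)
[[ 0.5542303  -0.05055652]
 [ 0.57616967 -0.34968036]
 [ 0.6312919  -0.3456374 ]
 [ 0.6093525  -0.04651356]]
```

View pics/z1.png

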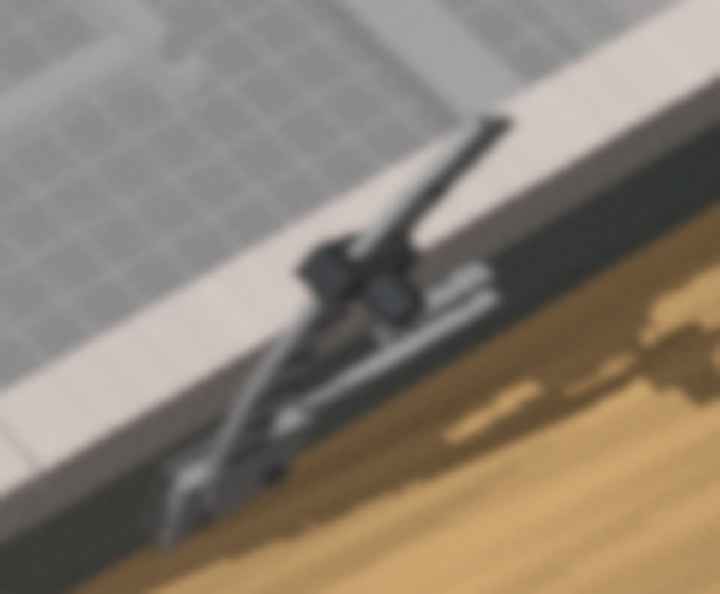

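View pics/z2.png

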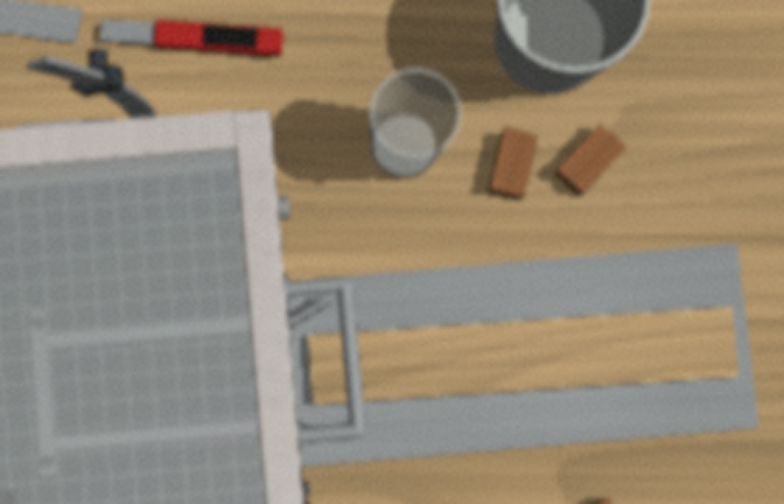

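```bash
cat >> h.py <<'E'
YAW=np.deg2rad(5.29)
ax=np.array([-np.sin(YAW),np.cos(YAW),0]); ay=np.array([-np.cos(YAW),-np.sin(YAW),0]); az=np.array([0,0,1.])
O=np.array([0.5597,0.1786,0])
def W(x,y,z): return O+x*ax+y*ay+z*az
def rot(xd,zd):
    x=xd/np.linalg.norm(xd); z=zd-x*(zd@x); z/=np.linalg.norm(z); return R.from_matrix(np.stack([x,np.cross(z,x),z],1))
G=robot.tcp_to_grasp
def handle(th,tilt=0.,back=0.,sg=1):
    # handle point at angle th, tool tilted with lid + tilt
    a0=np.arctan2(0.030,0.370-0); r=0.370
    # bar at cutter x = 155-370 , z=130 shut
    dx,dz=-0.370,0.030
    Rm=R.from_rotvec(ay*(1)*th)  # rotate -x toward +z : about +y: -x -> +z
    p=W(0.155,0,0.1)+Rm.apply(dx*ax+dz*az)
    Rt=R.from_rotvec(ay*(th+tilt)); xd=Rt.apply(-az); zd=Rt.apply(ax)*sg
    return p+xd*(G-back), rot(xd,zd).as_rotvec(), p
E
python3 - <<'E'
from h import *
print(handle(.4)[2]-handle(0)[2], handle(0)[2])
for n in ['scene','top']:
    c=cam(n)
    for t in ['glue_bottle','clear_cup','block_a','lid_handle','pointer_tip','index_mark']:
        for d in models.landmark_of(t,n)[:2]: print(n,t,d['p'],np.round(d['location'],1),px(c,*d['location'],z=0).round(3))
yaws=np.deg2rad(4.15)
for sg in (1,-1):
    sy=np.array([np.cos(yaws),np.sin(yaws),0])*sg
    r=rot(-az,sy).as_rotvec()
    for p in ([.600,-.317,.2],[.600,-.317,.047],[.586,-.11,.047]):
        q=kin.ik(p,r);print('feed',sg,None if q is None else np.round(q,2))
    for tilt in (-.4,-.2,0):
      for th in (0,.28,.5):
        p,r,_=handle(th,tilt,0,sg);q=kin.ik(p,r);print('h',sg,tilt,th,None if q is None else np.round(q,2))
E
```

```text
[-0.00376993  0.04071582  0.14171662] [ 0.57952231 -0.03548427  0.13      ]
scene glue_bottle 0.85 [225.2 240.5] [ 0.432 -0.114  0.   ]
scene clear_cup 0.79 [316.4 374.3] [ 0.772 -0.089  0.   ]
scene block_a 0.76 [271.3 389.2] [ 0.757 -0.173  0.   ]
scene block_a 0.72 [176.5 273.6] [ 0.454 -0.231  0.   ]
scene lid_handle 0.69 [229.3 304.4] [ 0.567 -0.168  0.   ]
scene lid_handle 0.68 [291.7 246.9] [ 0.512 -0.001  0.   ]
scene pointer_tip 0.64 [429.5 291. ] [0.733 0.188 0.   ]
scene index_mark 0.57 [448.7 261.6] [0.698 0.26  0.   ]
top glue_bottle 0.62 [371.6 306.2] [ 0.435 -0.106  0.   ]
top clear_cup 0.58 [365.5 162.5] [ 0.774 -0.092  0.   ]
top clear_cup 0.29 [257.1 156.3] [0.787 0.166 0.   ]
top block_a 0.82 [429.1 168.8] [ 0.76  -0.243  0.   ]
top block_a 0.55 [427.4 298.8] [ 0.453 -0.235  0.   ]
top lid_handle 0.97 [347.7 236.7] [ 0.596 -0.05   0.   ]
top pointer_tip 0.57 [259.3 155.7] [0.789 0.16  0.   ]
top index_mark 0.75 [244.7 141.5] [0.823 0.196 0.   ]
top index_mark 0.44 [409.3 239. ] [ 0.592 -0.195  0.   ]
feed 1 [-0.61  0.55  0.32  1.35  0.    0.89]
feed 1 [-0.61  0.62 
[... 410 characters left out ...]
   -0.29]
h 1 0 0.28 [-0.04  0.35 -0.    1.18 -0.28 -0.13]
h 1 0 0.5 [ 0.12  0.36  0.16  1.38 -0.5   0.03]
feed -1 [-0.61  0.55  0.32  1.35  0.   -2.25]
feed -1 [-0.61  0.62  0.04  0.99  0.   -2.25]
feed -1 [-0.32  0.49 -0.21  0.87 -0.   -1.97]
h -1 -0.4 0 [-0.37  0.51 -0.05  1.2   0.36  2.65]
h -1 -0.4 0.28 [-0.22  0.38  0.07  1.3   0.11  2.83]
h -1 -0.4 0.5 [-0.05  0.34  0.2   1.42 -0.1   2.99]
h -1 -0.2 0 [-0.29  0.45 -0.1   1.09  0.19  2.75]
h -1 -0.2 0.28 [-0.13  0.35  0.03  1.23 -0.08  2.92]
h -1 -0.2 0.5 [ 0.04  0.34  0.18  1.39 -0.3   3.08]
h -1 0 0 [-0.2   0.42 -0.15  1.01  0.    2.85]
h -1 0 0.28 [-0.04  0.35 -0.    1.18 -0.28  3.01]
h -1 0 0.5 [ 0.12  0.36  0.16  1.38 -0.5  -3.11]
```

```bash
cat > f.py <<'E'
from h import *
def st(m):
    s=status.sense();print(m,round(s['time_s'],2),s['ee_pos'].round(4),np.round(s['contact_force'],1),round(s['opening'],3))
ys=np.deg2rad(4.15)
r=rot(-az,np.array([np.cos(ys),np.sin(ys),0])).as_rotvec()
p=np.array([.600,-.317,.24])
robot.goto(p,r);st('above')
eoat.grip(.82);st('part')
c=cam('wrist');save(c,'w1.png')
robot.line_to([p[0],p[1],.062],velocity=.15);st('low')
t=robot.line_to([p[0],p[1],.030],velocity=.02,threshold=4);st('touch %s'%t)
E
python3 f.py
```

```text
above 5.15 [ 0.6003 -0.3163  0.2401] [-0.6  0.5  0.5] 0.997
part 5.46 [ 0.6001 -0.3168  0.24  ] [ 0.2 -0.6 -0.6] 0.817
low 6.84 [ 0.6004 -0.3173  0.0629] [ 0.   0.3 -0.2] 0.822
touch True 7.98 [ 0.6    -0.3169  0.0373] [-2.2  0.1  7.6] 0.822
```

View pics/w1.png

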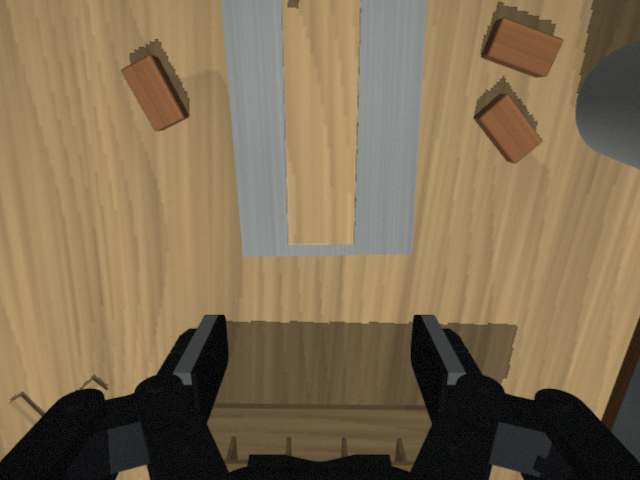

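The wrist view shows the strip centred between the fingers, with its tail at (320,245). The tips touched the tray at z=0.037, so I'll lift a few mm, grip and feed.

```bash
cat > f2.py <<'E'
from h import *
def st(m):
    s=status.sense();print(m,round(s['time_s'],2),s['ee_pos'].round(4),np.round(s['contact_force'],1),round(s['opening'],3))
p=np.array([.600,-.317,.043])
robot.line_to(p,velocity=.05);st('up')
eoat.grip(.3);st('grip')
r2=rot(-az,-ay).as_rotvec()
# strip nose on cutter axis, grasp 310 behind nose; first with nose 8mm in front of slot
def gp(xn): q=W(xn-.310,0,.0435); return q
robot.line_to(gp(-.170-.010),velocity=.05,rot=r2);st('aligned')
robot.line_to(gp(-.170+.150),velocity=.10);st('in')
c=cam('scene');save(c,'s2.png');c=cam('top');save(c,'t2.png')
E
python3 f2.py; python3 -c "
import cv2,numpy as np
a=cv2.imread('pics/s2.png')[150:400,120:400];b=cv2.imread('pics/t2.png')[110:360,250:530]
cv2.imwrite('pics/c2.png',cv2.resize(np.hstack([a,b]),(800,357)))"
```

```text
up 8.26 [ 0.6002 -0.3171  0.0433] [-0.1 -0.9 -0.1] 0.818
grip 8.56 [ 0.6001 -0.317   0.0433] [-0.1  1.3  5.2] 0.633
aligned 8.89 [ 0.605  -0.3088  0.0433] [-0.1  0.2 -0.3] 0.632
in 10.64 [ 0.5902 -0.1504  0.0434] [ 0.   0.2 -0.1] 0.634
```

View pics/c2.png

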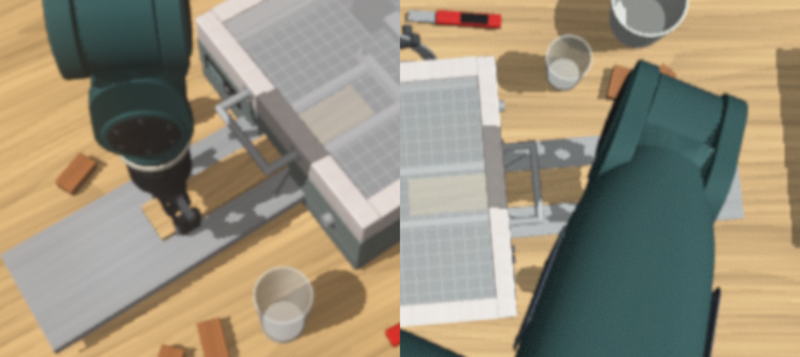

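The nose is inside, visible through the window, and the force is near zero. Now I'll push to the stop.

```bash
cat > f3.py <<'E'
from h import *
def st(m):
    s=status.sense();print(m,round(s['time_s'],2),s['ee_pos'].round(4),np.round(s['contact_force'],1),round(s['opening'],3), 'cutter x of grasp',round((s['ee_pos']-O)@ax,4))
q=W(-.170+.200-.310,0,.0435)
t=robot.line_to(q,velocity=.03,threshold=12);st('stop %s'%t)
robot.wait(.2);st('')
E
python3 f3.py
```

```text
stop True 11.95 [ 0.5867 -0.1112  0.0435] [ 0.7 -3.9 -0.4] 0.634 cutter x of grasp -0.291
 12.15 [ 0.5866 -0.1112  0.0433] [ 1.3 -4.5  1.1] 0.633 cutter x of grasp -0.291
```

```bash
cat > f4.py <<'E'
from h import *
def st(m):
    s=status.sense();print(m,round(s['time_s'],2),s['ee_pos'].round(4),np.round(s['contact_force'],1),round(s['opening'],3), 'cutter x of grasp',round((s['ee_pos']-O)@ax,4))
q=W(-.170+.200-.310,0,.0435)
t=robot.line_to(q,velocity=.02,threshold=12);st('stop %s'%t)
eoat.grip(.82);st('rel')
s=status.sense();p=s['ee_pos']
robot.line_to([p[0],p[1],.22],velocity=.25);st('up')
c=cam('wrist');save(c,'w4.png')
for t in ['strip_tail','lid_handle','slot']:
    for d in models.landmark_of(t,'wrist')[:2]: print(t,d['p'],np.round(d['location'],1),px(c,*d['location']).round(4),((px(c,*d['location'])-O)@ax).round(4))
c=cam('top');save(c,'t4.png')
c=cam('scene');save(c,'s4.png')
E
python3 f4.py
```

```text
stop True 12.4 [ 0.5867 -0.1112  0.0433] [-0.  -1.6  3.7] 0.635 cutter x of grasp -0.2911
rel 12.71 [ 0.5865 -0.1111  0.043 ] [-0.4  0.1 -0.9] 0.821 cutter x of grasp -0.291
up 13.57 [ 0.586  -0.111   0.2187] [-0.3 -0.1 -0.1] 0.822 cutter x of grasp -0.2908
strip_tail 0.83 [318.6 249.8] [ 0.5894 -0.1389  0.0558] -0.3188
lid_handle 0.72 [323.4 119.7] [ 0.5828 -0.036   0.1365] -0.2159
slot 0.77 [320.7  49.6] [0.5775 0.0062 0.0551] -0.1733
```

View pics/w4.png

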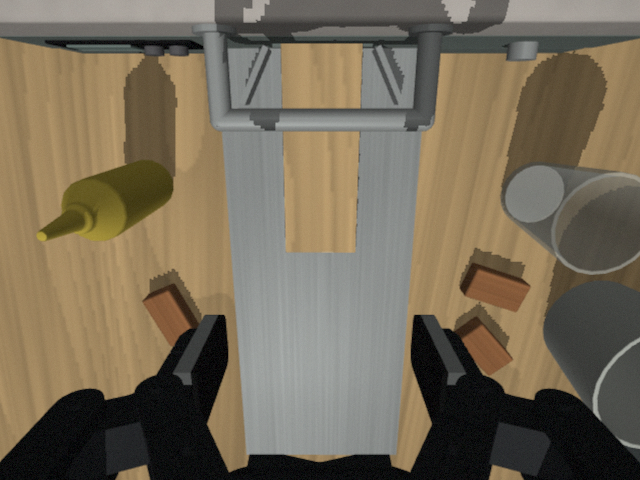

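View pics/s4.png

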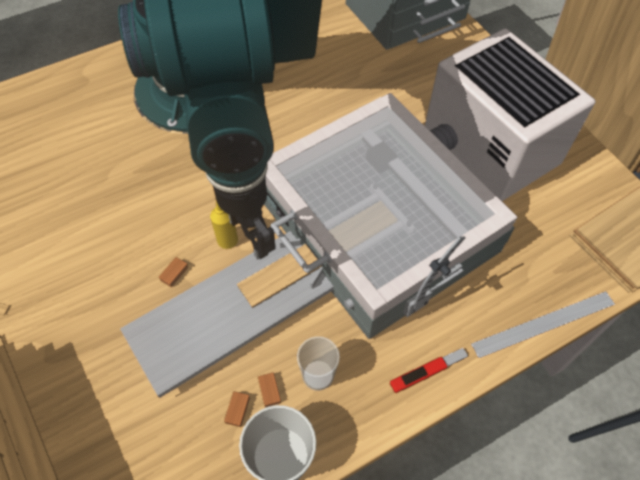

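The tail is now at about (319,250) in the wrist view, at cutter x ≈ -0.319 against -0.320 when home. To be sure it's seated, I'll nudge the tail from behind with shut fingers, then check inside.

```bash
cat > f5.py <<'E'
from h import *
def st(m):
    s=status.sense();print(m,round(s['time_s'],2),s['ee_pos'].round(4),np.round(s['contact_force'],1),round(s['opening'],3), 'cutter x of grasp',round((s['ee_pos']-O)@ax,4))
robot.line_to(W(-.352,0,.12),velocity=.25)
eoat.grip(0.)
robot.line_to(W(-.352,0,.049),velocity=.15);st('down')
t=robot.line_to(W(-.315,0,.049),velocity=.02,threshold=6);st('touch %s'%t)
x=(status.sense()['ee_pos']-O)@ax
for k in range(4):
    x+=.001; robot.line_to(W(x,0,.049),velocity=.02);st('push')
    if np.linalg.norm(status.sense()['contact_force'][:2])>15: break
robot.line_to(W(-.352,0,.049),velocity=.1)
robot.line_to(W(-.352,0,.24),velocity=.3);st('up')
c=cam('scene');save(c,'s5.png')
for t in ['strip_nose','stop','pointer_tip','index_mark']:
    for d in models.landmark_of(t,'scene')[:2]: print(t,d['p'],np.round(d['location'],1))
cv2.imwrite('pics/s5z.png',cv2.resize(c['color'][150:330,220:500,::-1],None,fx=2.8,fy=2.8,interpolation=cv2.INTER_CUBIC))
c=cam('top');save(c,'t5.png')
for t in ['strip_nose','strip_tail','stop','pointer_tip','index_mark']:
    for d in models.landmark_of(t,'top')[:2]: print('top',t,d['p'],np.round(d['location'],1))
E
python3 f5.py
```

```text
down 15.78 [ 0.5925 -0.172   0.0496] [0.1 0.  0.4] -0.0 cutter x of grasp -0.3521
touch True 16.84 [ 0.5905 -0.1522  0.049 ] [ 0.1 -5.6  0.6] 0.004 cutter x of grasp -0.3322
push 17.09 [ 0.5907 -0.1521  0.0493] [ 1.6 -8.  -0.5] 0.001 cutter x of grasp -0.3322
push 17.34 [ 0.5909 -0.152   0.0494] [  2.8 -11.6   0.2] -0.002 cutter x of grasp -0.332
push 17.59 [ 0.5912 -0.1518  0.0497] [  2.7 -17.7   0.5] -0.0 cutter x of grasp -0.3319
up 18.75 [ 0.5919 -0.1714  0.2392] [ 0.3 -0.1 -0.8] 0.005 cutter x of grasp -0.3515
pointer_tip 0.73 [429.1 293.7]
index_mark 0.73 [451.9 259.7]
top strip_tail 0.69 [389.3 237.7]
top pointer_tip 0.71 [257.4 153.7]
top index_mark 0.75 [243.7 140.6]
top index_mark 0.41 [348.3 238.8]
```

View pics/s5z.png

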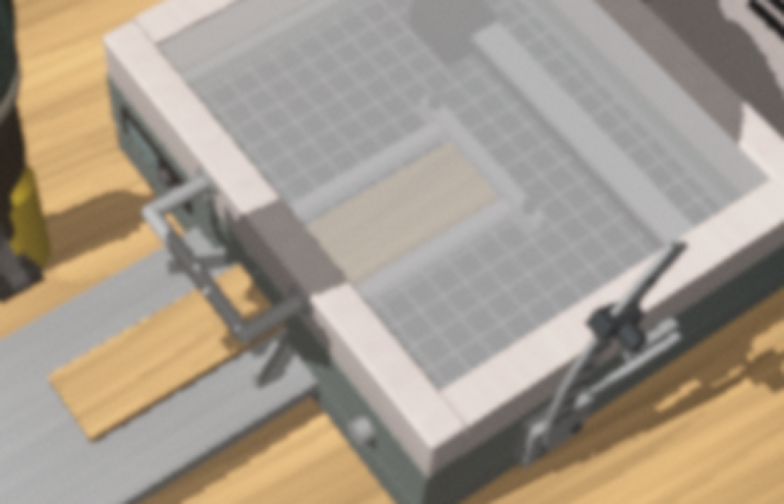

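The strip is home: it meets a rigid stop, with about 18 N of push moving it only 0.3 mm, and the window view shows the nose against the stop bar. Next I'll get a close wrist view of the pointer and index.

```bash
cat > f6.py <<'E'
from h import *
# view pose: camera in hand; target point ~ index region
tgt=W(-.035,-.215,.15)
s=status.sense();c=read_camera('wrist');M=c['mount'];print(M.round(3).tolist())
best=None
for tilt in np.arange(-.1,.8,.1):
  for phi in np.arange(-np.pi,np.pi,np.pi/8):
    for d in (.2,.25,.3):
      # camera optical axis dir: looking down and toward -x world (from far side)
      look=np.array([-np.sin(tilt),0,-np.cos(tilt)])
      for roll in [phi]:
        u=np.array([np.cos(roll),np.sin(roll),0]);u-=look*(u@look);u/=np.linalg.norm(u)
        Rc=np.stack([u,np.cross(look,u),look],1)
        Tc=np.eye(4);Tc[:3,:3]=Rc;Tc[:3,3]=tgt-look*d
        T=Tc@np.linalg.inv(M)
        if T[2,3]<.22: continue
        q=kin.ik(T[:3,3],R.from_matrix(T[:3,:3]).as_rotvec())
        if q is None: continue
        sc=tilt-d*.5-.05*np.abs(np.array(q)-s['joint_positions']).max()
        if best is None or sc>best[0]: best=(sc,tilt,roll,d,T,np.round(q,2))
print(best)
np.save('view.npy',best[4])
E
python3 f6.py
python3 - <<'E'
import sys;sys.path.insert(0,'.')
from h import *
from scipy.optimize import least_squares
c={n:cam(n) for n in('scene','top')}
def proj(c,p):
    q=np.linalg.inv(c['T'])@np.r_[p,1];return (c['camera_matrix']@q[:3]/q[2])[:2]
ob={'scene':([429,292],[451,261]),'top':([258.5,154.5],[245,141.2])}
def P(th,y): return W(.155-.205*np.cos(th),y,.1+.205*np.sin(th))
for k,nm in enumerate(['pointer','index']):
    f=lambda v:np.r_[proj(c['scene'],P(*v))-ob['scene'][k],proj(c['top'],P(*v))-ob['top'][k]]
    r=least_squares(f,[.2,-.2]);print(nm,r.x,r.fun.round(1))
E
```

```text
[[-0.0, -0.324, 0.946, -0.143], [0.0, -0.946, -0.324, 0.084], [1.0, 0.0, 0.0, 0.001], [0.0, 0.0, 0.0, 1.0]]
(np.float64(0.10823960925406508), np.float64(0.30000000000000004), np.float64(-0.7853981633974483), 0.25, array([[-0.05601182,  0.74951476,  0.65961375,  0.77921838],
       [ 0.22384621,  0.65326011, -0.72328701,  0.14181134],
       [-0.97301364,  0.10713942, -0.20436632,  0.24131589],
       [ 0.        ,  0.        ,  0.        ,  1.        ]]), array([-0.  ,  0.9 ,  1.15,  1.87,  0.23,  2.4 ]))
pointer [-0.0307084 -0.2019905] [ 0.3 -0.1  1.4 -0. ]
index [ 0.45855763 -0.2054724 ] [-1.4  0.2 -1.4 -0.8]
```

```bash
sed -i 's/T\[2,3\]<.22/T[2,3]<.33/; s/(.2,.25,.3)/(.25,.3,.35,.4)/' f6.py
cat >> f6.py <<'E'
T=best[4]
robot.goto(T[:3,3],R.from_matrix(T[:3,:3]).as_rotvec()); robot.wait(.2)
c=cam('wrist');save(c,'w6.png');print(status.sense()['time_s'])
np.savez('w6.npz',T=c['T'],K=c['camera_matrix'],depth=c['depth'],color=c['color'])
for t in ['pointer_tip','index_mark']:
    for d in models.landmark_of(t,'wrist')[:2]: print(t,d['p'],np.round(d['location'],1),px(c,*d['location']).round(4))
E
python3 f6.py
```

```text
[[-0.0, -0.324, 0.946, -0.143], [0.0, -0.946, -0.324, 0.084], [1.0, 0.0, 0.0, 0.001], [0.0, 0.0, 0.0, 1.0]]
(np.float64(-0.14060327243063891), np.float64(0.1), np.float64(-0.7853981633974483), 0.35, array([[ 0.13383588,  0.69993238,  0.70155729,  0.77146136],
       [ 0.22855839,  0.66704002, -0.70909708,  0.14131   ],
       [-0.96428679,  0.25524943, -0.07070153,  0.33939009],
       [ 0.        ,  0.        ,  0.        ,  1.        ]]), array([-0.01,  0.69,  0.95,  1.7 ,  0.23,  2.38]))
21.1333
index_mark 0.92 [303.  252.3] [0.7673 0.1672 0.1923]
```

View pics/w6.png

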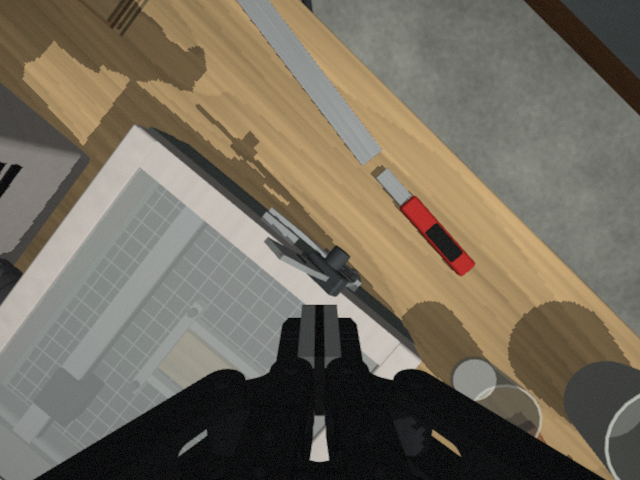

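The index clamp shows at (335,270). The network's index tip at (303,252) back-projects to a lid angle of about 0.46 rad, agreeing with the two fixed cameras (0.459). Now the handle grasp.

```bash
cat > f7.py <<'E'
from h import *
def st(m):
    s=status.sense();print(m,round(s['time_s'],2),s['ee_pos'].round(4),np.round(s['contact_force'],1),round(s['opening'],3))
p,r,_=handle(0,0,.13)
robot.goto(p,r);st('above')
eoat.grip(.48);st('part')
c=cam('wrist');save(c,'w7.png')
for d in models.landmark_of('lid_handle','wrist')[:2]:
    P=px(c,*d['location']);print(d['p'],np.round(d['location'],1),P.round(4),((P-O)@ax).round(4),((P-O)@ay).round(4))
c=cam('scene');save(c,'s7.png')
E
python3 f7.py
```

```text
above 23.51 [ 0.5797 -0.0354  0.2414] [-0.  -0.4  0.3] -0.003
part 23.98 [ 0.5795 -0.0355  0.2413] [-0.9  0.8 -0.1] 0.477
0.94 [314.6 237.4] [ 0.5796 -0.038   0.1354] -0.2175 0.0002
0.64 [248.3  14.3] [ 0.4486 -0.0928  0.0901] -0.26 0.1356
```

View pics/w7.png

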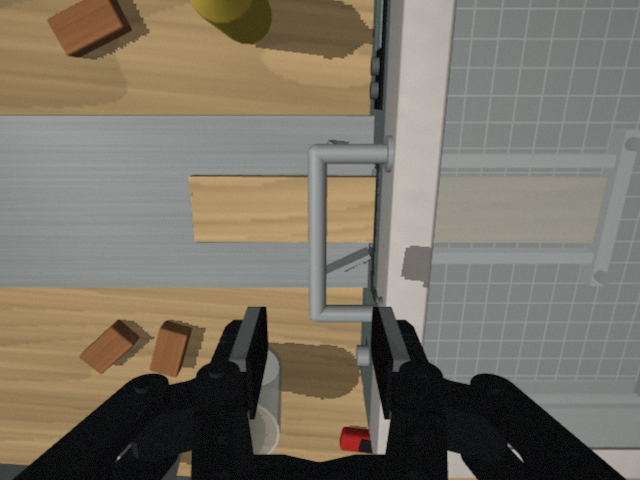

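The bar, at column about 317, is centred between the pads. Descending and gripping.

```bash
cat > f8.py <<'E'
from h import *
def st(m):
    s=status.sense();print(m,round(s['time_s'],2),s['ee_pos'].round(4),np.round(s['contact_force'],1),round(s['opening'],3))
p,r,_=handle(0,0,0); p=p-.001*ax
t=robot.line_to(p,velocity=.12,threshold=10);st('down %s'%t)
if not t:
    eoat.grip(0.);st('grip')
    c=cam('scene');save(c,'s8.png')
E
python3 f8.py
```

```text
down False 25.36 [ 0.58   -0.0365  0.1119] [0.1 0.1 0.5] 0.48
grip 25.74 [ 0.5799 -0.0368  0.1117] [-0.6 -2.9  3.2] 0.118
```

View pics/s8.png

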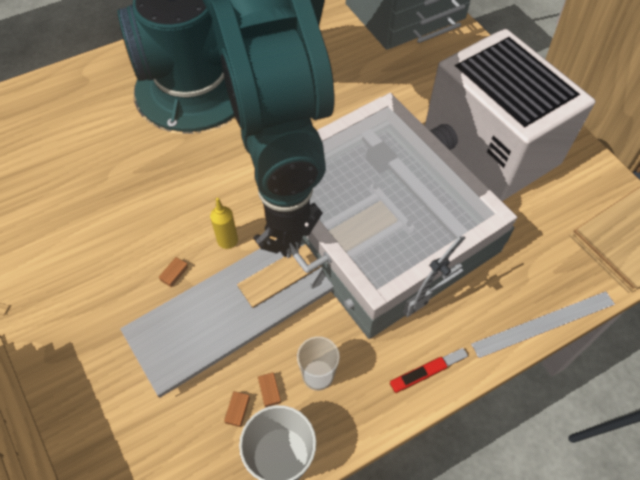

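```bash
cat > f9.py <<'E'
from h import *
import sys
def st(m):
    s=status.sense();print(m,round(s['time_s'],2),s['ee_pos'].round(4),np.round(s['contact_force'],1),round(s['opening'],3),'th est',round(ang(s),4))
H=W(.155,0,.1)
def gpt(s): return s['ee_pos']-R.from_rotvec(s['tcp_rot']).apply([1,0,0])*G
def ang(s):
    g=gpt(s)-H; return np.arctan2(g@az,-(g@ax))-np.arctan2(.030,.370)
p0,r0,_=handle(0,0,0); p0=p0-.001*ax
def to(th,v=.06):
    Q=R.from_rotvec(ay*th); robot.line_to(H+Q.apply(p0-H),velocity=v,rot=(Q*R.from_rotvec(r0)).as_rotvec())
if __name__=='__main__':
    for th in np.arange(.06,.37,.06):
        to(th);st('%.2f'%th)
        if np.linalg.norm(status.sense()['contact_force'])>35: print('ABORT');break
    c=cam('scene');save(c,'s9.png');cv2.imwrite('pics/s9z.png',cv2.resize(c['color'][150:330,220:500,::-1],None,fx=2.8,fy=2.8,interpolation=cv2.INTER_CUBIC))
    for t in ['pointer_tip','index_mark']:
        for d in models.landmark_of(t,'scene')[:2]: print(t,d['p'],np.round(d['location'],1))
E
python3 f9.py
```

```text
0.06 26.32 [ 0.5797 -0.0355  0.1333] [ 4.5 -6.2 -8.4] 0.118 th est 0.059
0.12 26.84 [ 0.5794 -0.0329  0.1554] [ 4.4 -7.8 -7.3] 0.111 th est 0.119
0.18 27.37 [ 0.5791 -0.0289  0.1773] [ 4.7 -8.  -7.3] 0.116 th est 0.1788
0.24 27.89 [ 0.5786 -0.0237  0.1989] [ 4.3 -8.2 -6.2] 0.119 th est 0.2387
0.30 28.42 [ 0.578  -0.0172  0.2202] [ 5.7 -8.8 -6.4] 0.119 th est 0.2987
0.36 28.94 [ 0.5773 -0.0094  0.2411] [ 5.3 -9.8 -6.1] 0.119 th est 0.3587
pointer_tip 0.83 [442.3 270.3]
index_mark 0.79 [447.2 261.7]
index_mark 0.74 [302.  198.5]
```

View pics/s9z.png

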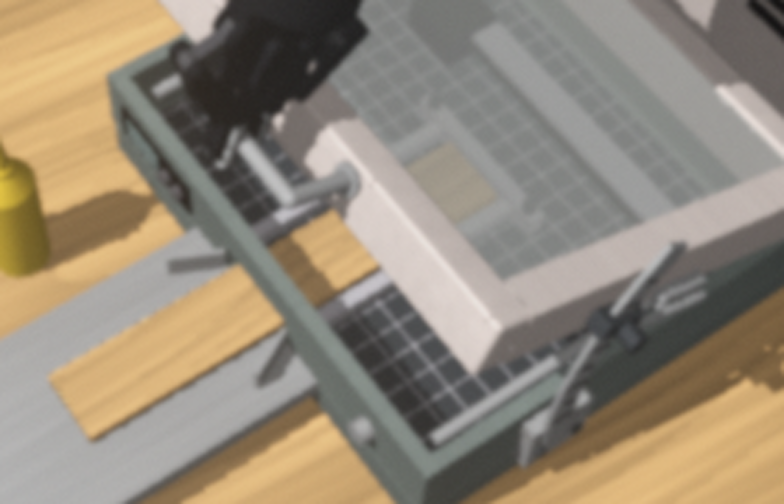

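The lid is at about 0.36 rad. The pointer is at (442,270), just short of the index at about (448,261), and the strip is still home. I'll calculate the remaining angle from the calibrated projections.

```bash
cat > g.py <<'E'
from f9 import *
from scipy.optimize import minimize_scalar
def proj(c,p):
    q=np.linalg.inv(c['T'])@np.r_[p,1];return (c['camera_matrix']@q[:3]/q[2])[:2]
def P(th,y): return W(.155-.205*np.cos(th),y,.1+.205*np.sin(th))
def look(tag):
    for n in('scene','top'):
        c=cam(n);save(c,n+tag+'.png')
        cv2.imwrite('pics/z%s%s.png'%(n,tag),cv2.resize(c['color'][235:305,405:485,::-1] if n=='scene' else c['color'][115:175,215:295,::-1],None,fx=8,fy=8,interpolation=cv2.INTER_CUBIC))
        print(n,'model path',[(t,proj(c,P(t,-.203)).round(1).tolist()) for t in(0,.36,.46)])
        for k in range(3):
          cam(n)
          for t in ['pointer_tip','index_mark']:
            for d in models.landmark_of(t,n)[:1]: 
                l=d['location'];f=minimize_scalar(lambda th:np.sum((proj(c,P(th,-.203))-l)**2),bounds=(-.2,.8),method='bounded')
                print(t,round(d['p'],2),np.round(l,1),'th',round(f.x,3),'res',round(f.fun**.5,1))
if __name__=='__main__':
    look('a');st('')
E
python3 g.py
```

```text
scene model path [(0, [430.2, 290.8]), (0.36, [443.0, 267.8]), (0.46, [448.7, 260.0])]
pointer_tip 0.83 [443.4 268.9] th 0.353 res 1.0
index_mark 0.68 [449.1 263.3] th 0.436 res 2.3
pointer_tip 0.46 [304.1 199.2] th 0.221 res 154.0
index_mark 0.8 [448.6 260.4] th 0.456 res 0.1
pointer_tip 0.63 [443.1 267.8] th 0.361 res 0.1
index_mark 0.52 [449.5 260.7] th 0.459 res 1.0
top model path [(0, [259.6, 153.2]), (0.36, [249.0, 144.0]), (0.46, [243.6, 141.5])]
pointer_tip 0.92 [250.7 147.8] th 0.292 res 2.5
index_mark 0.6 [245.9 138.6] th 0.444 res 3.6
pointer_tip 0.76 [249.3 145.4] th 0.342 res 1.1
index_mark 0.63 [243.3 140.5] th 0.47 res 0.8
pointer_tip 0.6 [250.4 145.6] th 0.321 res 0.8
index_mark 0.51 [247.5 141. ] th 0.406 res 2.0
 30.09 [ 0.5773 -0.0094  0.2409] [ 5.5 -9.4 -6.8] 0.114 th est 0.3581
```

View pics/zscenea.png

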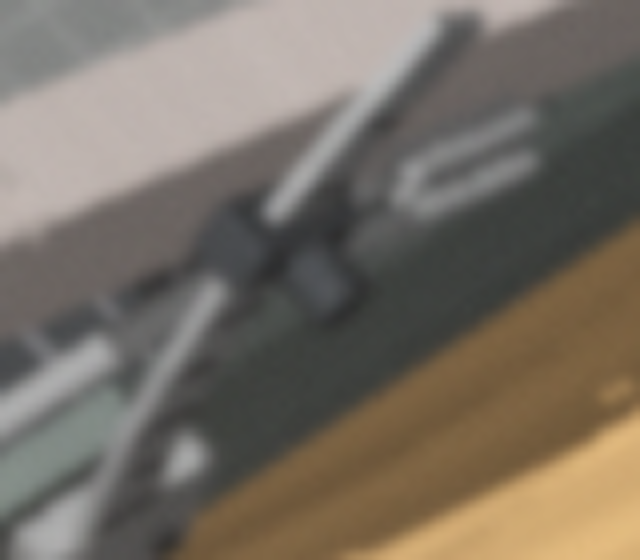

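View pics/ztopa.png

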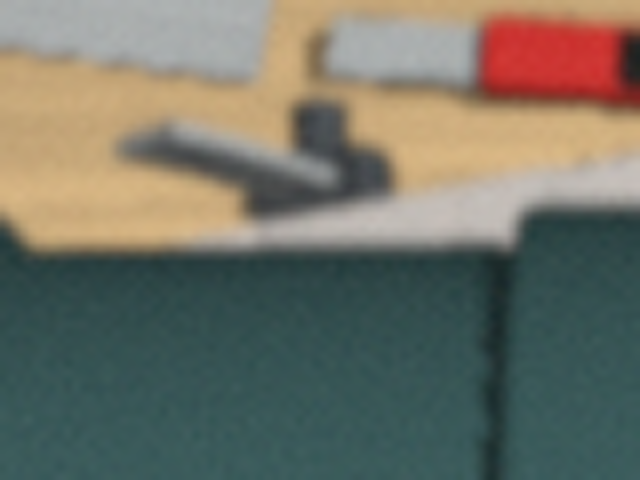

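Run:
```python
from g import *
z=np.load('w6.npz');c={'T':z['T'],'camera_matrix':z['K']}
im=cv2.resize(z['color'][225:300,255:365,::-1],None,fx=7,fy=7,interpolation=cv2.INTER_CUBIC)
for t,col in((.40,(255,0,0)),(.46,(0,0,255)),(.52,(0,255,0)),(0,(255,0,255))):
    q=proj(c,P(t,-.203));print(t,q.round(1));u,v=((q-[255,225])*7).astype(int);cv2.drawMarker(im,(u,v),col,cv2.MARKER_CROSS,14,1)
cv2.imwrite('pics/w6z.png',im)
D=z['depth'];v,u=np.mgrid[235:290,285:350];d=D[v,u];K=z['K']
Pc=np.stack([(u-K[0,2])/K[0,0]*d,(v-K[1,2])/K[1,1]*d,d],-1)@c['T'][:3,:3].T+c['T'][:3,3]
x=(Pc-O)@ax;y=(Pc-O)@ay;zz=Pc[...,2];rr=np.hypot(x-.155,zz-.1);th=np.arctan2(zz-.1,.155-x)
m=(zz>.15)&(y<-.195)
for b in np.arange(.195,.26,.005):
    k=m&(rr>=b)&(rr<b+.005)
    if k.sum(): print(round(b,3),k.sum(),'th',np.percentile(th[k],[5,50,95]).round(3),'y',np.percentile(y[k],[5,50,95]).round(3))
```

```text
0.4 [305.8 256. ]
0.46 [299.1 253.3]
0.52 [291.3 249.7]
0 [326.8 258. ]
0.205 15 th [0.46  0.465 0.469] y [-0.207 -0.206 -0.204]
0.21 13 th [0.458 0.466 0.475] y [-0.207 -0.206 -0.204]
0.215 57 th [0.453 0.489 0.57 ] y [-0.213 -0.21  -0.207]
0.22 120 th [0.466 0.494 0.643] y [-0.213 -0.208 -0.207]
0.225 226 th [0.473 0.488 0.661] y [-0.226 -0.209 -0.207]
0.23 315 th [0.478 0.488 0.668] y [-0.226 -0.211 -0.199]
0.235 644 th [0.459 0.524 0.7  ] y [-0.224 -0.207 -0.201]
0.24 169 th [0.469 0.487 0.605] y [-0.213 -0.206 -0.199]
0.245 159 th [0.442 0.481 0.489] y [-0.213 -0.208 -0.203]
```

View pics/w6z.png

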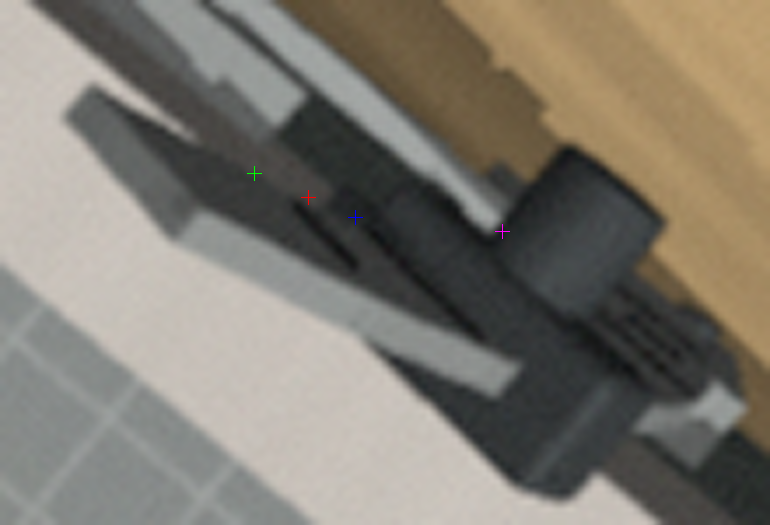

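The index tip's top surface sits at 0.462–0.466 rad, so its centre is about 0.455. Scene camera fits agree (0.456–0.459). I'll go there slowly.

Run:
```python
from g import *
for th in (.41,.44,.457):
    to(th,.04);st('%.3f'%th)
robot.wait(.2)
look('b');st('')
```

```text
0.410 30.71 [ 0.5766 -0.0019  0.258 ] [  5.1 -10.6  -5.6] 0.114 th est 0.4084
0.440 31.13 [0.5762 0.003  0.268 ] [ 6.  -9.4 -6.7] 0.114 th est 0.4385
0.457 31.44 [0.5759 0.0058 0.2736] [  4.3 -10.7  -5.2] 0.116 th est 0.4555
scene model path [(0, [430.2, 290.8]), (0.36, [443.0, 267.8]), (0.46, [448.7, 260.0])]
pointer_tip 0.65 [449.1 260.9] th 0.455 res 0.8
index_mark 0.7 [447.6 263.1] th 0.429 res 1.0
pointer_tip 0.94 [448.5 260.1] th 0.458 res 0.1
index_mark 0.65 [448.2 262.9] th 0.434 res 1.3
pointer_tip 0.77 [449.3 260.2] th 0.462 res 0.6
index_mark 0.7 [447.4 262.5] th 0.432 res 0.4
top model path [(0, [259.6, 153.2]), (0.36, [249.0, 144.0]), (0.46, [243.6, 141.5])]
pointer_tip 0.39 [364.1 160.9] th -0.127 res 104.0
index_mark 0.59 [242.7 141.9] th 0.471 res 0.7
pointer_tip 0.75 [247.2 143.1] th 0.395 res 0.0
index_mark 0.37 [246.3 139.1] th 0.435 res 3.3
index_mark 0.47 [247.3 141.2] th 0.407 res 1.8
 32.64 [0.5759 0.0057 0.2735] [  5.6 -10.4  -6.2] 0.119 th est 0.4551
```

View pics/zsceneb.png

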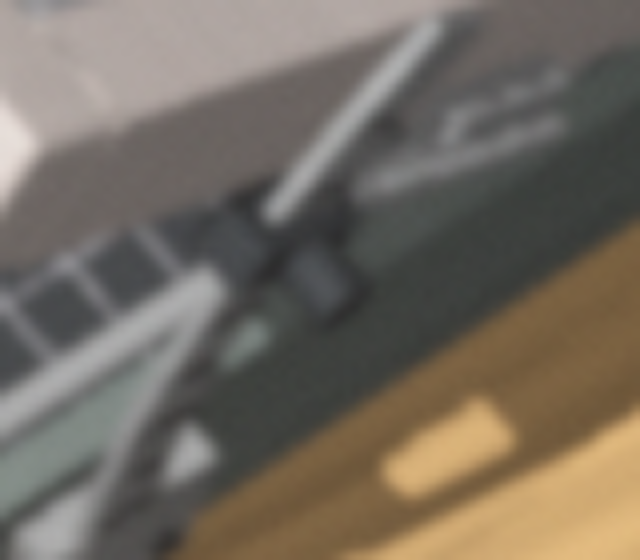

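View pics/sceneb.png

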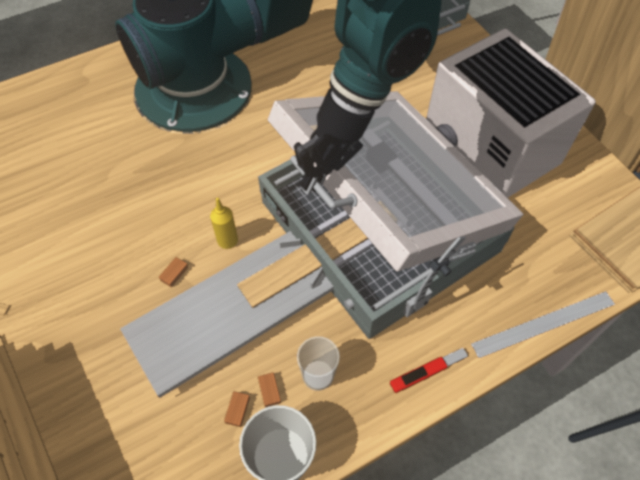

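The pointer tip, at about (449,260), now coincides with the index tip. The clamp hasn't moved, the strip is still home, and the grip and force are steady. Handing in.

Run:
```python
from g import *
robot.wait(.3);st('pre');robot.close_job()
```

```text
pre 32.94 [0.5759 0.0058 0.2735] [  6.5 -10.   -6.2] 0.117 th est 0.4551
the job is handed in; nothing more can be done
```

The strip is fully home and the lid is raised to the index clamp, with the arm still holding it by the handle. I handed the job in at 33 s of the 50 s allowed.

- **Strip:** With the lid shut, I fed it through the slot until it met the stop. I then pushed its tail with shut fingers at about 18 N, and it moved only about 0.3 mm. The tail was at cutter x of about -0.319 m, against -0.320 m when home. It was still in place after the lift.
- **Lid:** I gripped the handle bar and lifted along the hinge arc to about 0.455 rad. The arm's position and the scene camera (0.455–0.462) agree on that angle. Just before hand-in, the grip and the load of about 13 N were steady.
- **Index position:** Readings of where the clamp sits did not fully agree:
    - Wrist depth put its top surface at about 0.46 rad.
    - Scene camera readings before the lid reached it were mostly 0.44–0.46. They dropped to about 0.43 once the pointer partly covered it.
    - The top camera was noisy, at 0.41–0.47.

    I settled on about 0.455, so the pointer could be a few mm off the mark.
- **Everything else:** The clamp looked unmoved in the pictures, and the bottle, cup and blocks stayed where they were.

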